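Open the paint case with the doubtful catch

TASK

Take the brush out of the blue holder on the lid of the paint case and stand it in the empty white jar. Then tug the lid up to learn whether the catch has it; if it is caught, slide the red tab fully to the other end to free it. Finish holding the lid about half open (about 45 degrees), without letting go, and leave the other things on the table where they are.

Things in the scene. Friction and masses are not known exactly. Their poses are not given: they have to be found in the camera images.
- case: wooden paint case, fixed, 220 mm deep (x), 300 wide (y), 60 high; top of the shut lid 70.5 mm above the table. Origin: centre of its underside. x points away from the robot (within 0.25 rad) to the hinge side, y to the left. On the lid, in these axes (mm): black handle front middle (x -85, y 0), red tab front right (x -75, y -104 to -76), blue holder at left (x 20, y 90)
- lid: the hinged lid, 10 mm thick; 2 to 4 N at the handle lift it. Origin: middle of the hinge line, at the case's far upper edge (case x +110 mm, y 0, 60.5 mm up). Shut, its axes are the case's; it turns about its y axis as the front edge rises, up to 80 degrees. Let go, it falls shut. If caught, it rises only 1.2 degrees (4 mm at the handle) and then stands firm; a 10 N tug tells
- handle_grip (a point): centre of the black handle bar on the lid: a level round bar 34 mm long (along the case's y), 20 mm thick, on a 14 mm square post, its axis 42 mm above the lid. It swings in an arc round the hinge line: when shut it is 195 mm before it and 52 mm above it. Pinched by its two flat ends (34 mm apart), it can turn between the fingers as the lid swings up
- bolt (a joint): slide of the red tab, m: 0 at the right end (case -y), where it starts within 3 mm, 0.028 at the left end; friction 2 to 3 N, stays where left. The catch grips at only ONE end; which is hidden in the case and differs between starts: the lid is caught at the start or free, and sliding a free one over would catch it. Free within 6 mm of the freeing end. Slide it with the lid down, not pulled up
- bolt_tab (a point): top centre of the red tab that is slid: 12 mm (x) by 16 mm (y), standing 28 mm above the lid; it travels along the case's y axis
- brush: round brush standing bristles up in the lid's holder, 150 mm long, 15 mm thick, 30 g: wooden handle 100 mm, metal ferrule 25 mm, pale bristles 25 mm. Origin: centre of its foot; z along it to the bristles
- holder_rim (a point): centre of the mouth of the blue tube fixed to the lid: bore 22 mm, outside 30 mm, 55 mm high, inner floor 51 mm below the mouth
- jar: empty white round jar standing loose on the table, 68 mm across the mouth, 85 mm high, wall 4 mm, floor about 5 mm thick, 0.45 kg; it tapers slightly downwards. Origin: centre of its underside
- tape: bystander, not to be moved: blue roll of tape lying flat, 90 mm across, 25 mm high
- gesso: bystander, not to be moved: white bottle with black cap, 52 mm across, 140 mm high
- spatula: bystander, not to be moved: painter's spatula lying flat, 260 mm long, wooden handle 20 mm thick
- red_paint: bystander, not to be moved: small clear paint pot with red cap, 48 mm across, 60 mm high
- blue_paint: bystander, not to be moved: small clear paint pot with blue cap, 48 mm across, 60 mm high
- roller: bystander, not to be moved: black rubber roller lying on the table, 100 mm long, 28 mm thick
Not all that is in view belongs to the job. Of the things like the jar, leave any that is green or turquoise; of the rest the smaller one is meant.

How it is judged:
By the outcome, as a careful person would: the job done as asked, in the order asked, and still so for the second after the job is handed in, while the arm keeps its last pose, push and grip.
It also fails if it takes over 72 s, if anything falls off the work surface, if the arm or the gripper's body presses on something with over 40 N, if the wrist force passes 120 N, or if a joint passes its speed limit or range.

ROBOT

A 6-joint arm with a two-finger parallel gripper is mounted at the origin on the work surface. World frame = base frame: x ahead of the robot, y to its left, z up, the work surface at z = 0. Lengths are in mm, angles in rad, forces in N, time in s.
With the tool pointing down it reaches from about 350 to 925 mm from the base axis. Payload 6.4 kg.
Tool frame: the origin (TCP) lies on the centre line of the jaws, within the pads' length; the fingertips stand 19 mm ahead of it and the grasp point (between the pads) is the TCP; z points along the fingers, y is the line along which they close (so a half turn about z gives the same grasp; the last joint's range is limited). The gripper opens to 85 mm and grips with 20 to 120 N. Pads are 22 mm wide; open, the fingers measure 114 mm over their backs; the gripper's body (76 mm by 85 mm) begins 54 mm behind the grasp point. The pads swing forward as they close: fully open they stand 13 mm farther back than shut.
Start: joints at [-1.362, 0.245, 1.558, -0, 1.339, -0.174], TCP at [242.793, -602.964, 250.29] pointing down, gripper open.
Joint ranges: [-3.13, 3.13], [-1.02, 2.26], [0.13, 2.54], [-0.95, 4.09], [0.21, 2.88], [-2.74, 2.74]. Speed limits (rad/s): [2.57, 2.57, 3.14, 3.14, 3.14, 3.14].

INTERFACE

Orientations are given as a unit quaternion [w, x, y, z].
In Python, from cell import * gives the robot as it stands.
- The arm moves only by the tool play_rows, never from a script. Its argument "series" is a list that holds one entry, the list of rows, each a list of 7 numbers: the shift along the tool's x, y, z normalised to -1 to 1, where 1 is 0.8 m, then the turn, a rotation vector about the tool's x, y, z normalised to -1 to 1, where 1 is 30 degrees, then the opening, from -1 (shut) to 1 (fully open), so that 0 is half open. In form: [[[dx, dy, dz, wx, wy, wz, claw], ...]]. A call has 1 to 10 rows; each row is the pose to reach, as a shift and turn from the pose commanded when the call began, along the tool's axes at that moment; what a row does not reach only later rows make up. A row lasts 1/8 s, in which the tool goes at most 62.5 mm and 10.7 degrees, less where a joint would pass 70% of its speed; a pose out of reach is approached as far as the arm can. A call with a number of a shift or a turn outside -1 to 1 is refused whole. A call with a gripper value outside its range is refused whole. The fingers move at their own pace and stop on an object; "grip_force" is the grip in N (left out, the last holds). Time passes only in rows, so rows that repeat a pose let the fingers close. It gives the time, the measured TCP pose, the force, the opening and the grip force at its end, in the units of the state.
- get_state(): the state, without advancing time (a new reading comes with each control period).
- capture(name): name is "scene" or "side" or "wrist"; returns the picture (384x512x3 uint8, red, green, blue); there is no depth.
- get_calibration(name): a dict with "mtx" (3x3 intrinsics, pixels), "dist" ([k1, k2, p1, p2, k3] as OpenCV has them; the pictures are not rectified), "R" (3x3) and "t" (3): a world point X has camera coordinates R X + t; the wrist camera has in their place "tool_from_camera" (4x4, takes a point from camera to tool coordinates, whose origin is the TCP and whose axes are the flange's). Camera axes: x right, y down, z forward; pixel columns grow to the right and rows downward; lengths in mm; the calibration is good to about 2 mm. A picture is of the moment at which its call begins: read the wrist's pose just before it. get_calibration takes no time and is no camera call.
- finish_job(): hands the job in; it is judged then, once.
The state is a dict: "time_s": time; "joint_positions": joint angles; "qvel": joint speeds; "tau": joint torques, N m; "eef_pos": TCP position; "tool_rot": TCP orientation; "wrist_force": force on the tool from outside, world axes, zero at the start; "wrist_torque": the same for the moment, N m; "width": opening from 0.0 (shut) to 1.0 (fully open); "gripper_force": force on a finger pad.
Only numpy, scipy, OpenCV 4.12 (cv2) and the standard library are available. Lean on these libraries where they do the work, as an engineer would, in place of code of your own. Each camera call takes 0.05 s, during which the arm holds its last target. There are 200 camera calls.

## Working session

There is one attempt and no reset: what is moved stays moved. The work goes in short steps, Python scripts to look and compute and a tool call to move; the robot and the scene stay as the last step left them, time stands still between calls to the robot, and variables do not carry over. Pictures are saved under pics/ and viewed, at most 10 in all, crops included, and the job is handed in when it is done.

Besides the shell and the picture viewer there is one more tool, called after ">>>" as name([rows], argument=value, ...), one row to a line, values as JSON. play_rows: Moves the arm, as the interface text tells. Its arguments: {"type":"object","properties":{"series":{"type":"array"},"grip_force":{"type":"number"}},"required":["series"]}

```bash
ls; mkdir -p pics
python3 - <<'E'
from cell import *
import cv2,numpy as np
a=capture("scene");b=capture("side")
cv2.imwrite("pics/a0.png",a[:,:,::-1]);cv2.imwrite("pics/b0.png",b[:,:,::-1])
cv2.imwrite("pics/ab.png",np.vstack([a,b])[:,:,::-1][:, :] if 0 else cv2.resize(np.hstack([a,b]),(800,300))[:,:,::-1])
for n in("scene","side","wrist"):
    print(n,{k:np.round(v,3).tolist() for k,v in get_calibration(n).items()})
s=get_state();print(s)
E
```

```text
pics
scene {'mtx': [[456.378, 0.0, 254.486], [0.0, 456.378, 191.545], [0.0, 0.0, 1.0]], 'dist': [-0.007, 0.0, 0.0, 0.0, 0.0], 'R': [[-0.83, 0.557, -0.022], [0.344, 0.481, -0.806], [-0.439, -0.677, -0.591]], 't': [454.517, -79.189, 1574.682]}
side {'mtx': [[410.259, 0.0, 254.122], [0.0, 410.259, 192.822], [0.0, 0.0, 1.0]], 'dist': [-0.042, 0.0, 0.0, 0.0, 0.0], 'R': [[0.995, -0.093, 0.02], [-0.046, -0.649, -0.76], [0.084, 0.755, -0.65]], 't': [-549.859, 106.084, 1450.661]}
wrist {'mtx': [[315.566, 0.0, 255.187], [0.0, 315.566, 191.073], [0.0, 0.0, 1.0]], 'dist': [-0.038, 0.0, 0.0, 0.0, 0.0], 'tool_from_camera': [[0.001, -0.962, -0.274, 69.569], [1.0, 0.001, 0.001, 1.271], [-0.001, -0.274, 0.962, -122.959], [0.0, 0.0, 0.0, 1.0]]}
{'time_s': 0.1, 'joint_positions': array([-1.36210171e+00,  2.45746800e-01,  1.55889864e+00,  2.58167814e-05,
        1.33869146e+00, -1.74066973e-01]), 'qvel': array([-0.00093388, -0.00220715, -0.00313407, -0.00069528, -0.00022361,
        0.00031432]), 'tau': array([ 4.37759463e-04, -4.30667961e+01, -3.27130544e+01, -1.33282492e-04,
        2.81553694e-03,  9.59811814e-06]), 'eef_pos': array([ 242.69698856, -602.48707815,  249.28533186]), 'tool_rot': array([-8.72210027e-04,  9.81742717e-01,  1.90211661e-01, -2.54126450e-06]), 'wrist_force': array([0.43326785, 0.21988977, 0.75290795]), 'wrist_torque': array([ 0.06489384, -0.0246926 ,  0.03218748]), 'gripper_force': 0.0, 'width': 1.0029977407948267}
```

View pics/a0.png

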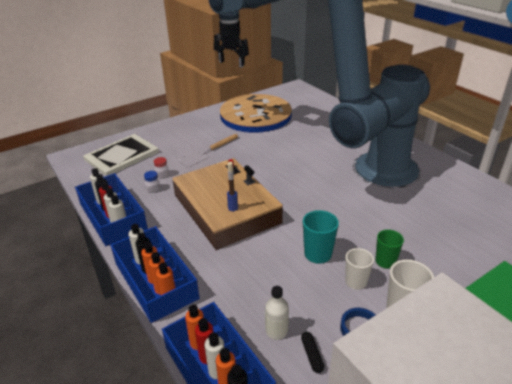

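View pics/b0.png

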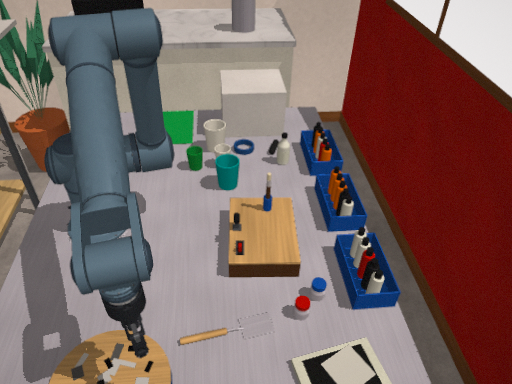

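Scene view: the case is around (228,200), the holder at (232,200), the handle at (249,175), the tab near (231,165) and the small white jar at (360,268). Side view: the handle is at (237,220), the tab at (240,247), the holder at (267,203), the brush above it, and the jar at (222,153) partly behind the turquoise cup. Next I'll crop these areas for precise pixel positions.

```bash
cat > h.py <<'E'
from cell import *
import cv2,numpy as np
from scipy.spatial.transform import Rotation as Ro
def cam(n,st=None):
    c=get_calibration(n);K=np.array(c["mtx"]);d=np.array(c["dist"])
    if n=="wrist":
        T=np.array(c["tool_from_camera"]);q=st["tool_rot"];Rt=Ro.from_quat([q[1],q[2],q[3],q[0]]).as_matrix()
        Rw=Rt@T[:3,:3];tw=Rt@T[:3,3]+st["eef_pos"];return K,d,Rw.T,-Rw.T@tw
    return K,d,np.array(c["R"]),np.array(c["t"])
def ray(c,uv):
    K,d,R,t=c;p=cv2.undistortPoints(np.array([[uv]],float),K,d)[0,0]
    v=R.T@np.array([*p,1]);return -R.T@t,v/np.linalg.norm(v)
def plane(c,uv,z):
    o,v=ray(c,uv);return o+v*(z-o[2])/v[2]
def tri(L):
    A=np.zeros((3,3));b=np.zeros(3);P=[ray(c,u) for c,u in L]
    for o,v in P:
        M=np.eye(3)-np.outer(v,v);A+=M;b+=M@o
    X=np.linalg.solve(A,b);return X,[round(float(np.linalg.norm((np.eye(3)-np.outer(v,v))@(X-o))),1) for o,v in P]
def proj(c,X):
    K,d,R,t=c;return cv2.projectPoints(np.array([X],float),cv2.Rodrigues(R)[0],t,K,d)[0][0,0]
def rotm(q): return Ro.from_quat([q[1],q[2],q[3],q[0]])
def rel(st,X):  # world point in tool axes, units of moves
    return rotm(st["tool_rot"]).inv().apply(np.array(X)-st["eef_pos"])/800
E
python3 - <<'E'
import cv2,numpy as np
a=cv2.imread("pics/a0.png");b=cv2.imread("pics/b0.png")
r=lambda im,x,y,w,h:cv2.resize(im[y:y+h,x:x+w],(400,300),interpolation=cv2.INTER_CUBIC)
cv2.imwrite("pics/c.png",np.vstack([np.hstack([r(a,165,150,120,90),r(a,320,225,120,90)]),np.hstack([r(b,215,165,120,90) ,r(b,180,110,120,90)])]))
E
```

```text
(no output)
```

View pics/c.png

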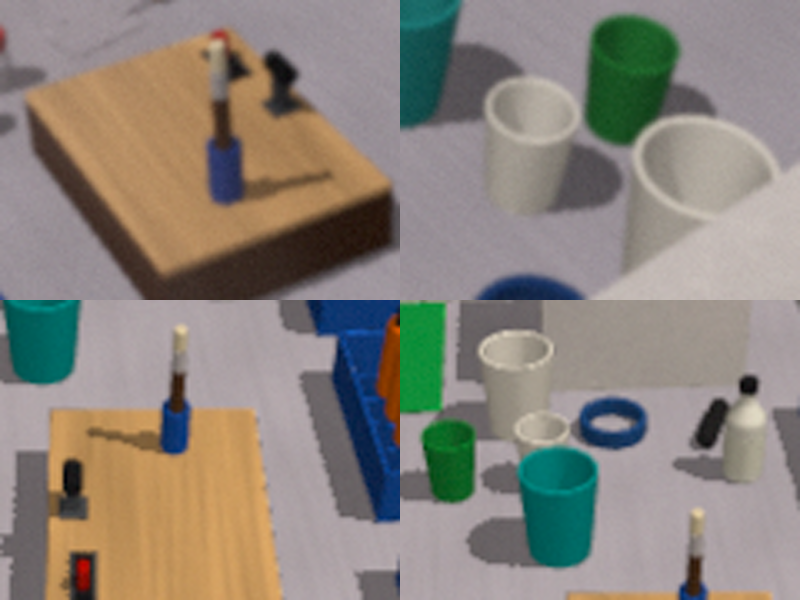

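```bash
cat > m.py <<'E'
from h import *
S=cam("scene");D=cam("side")
for n,u,v in [("tip",(230.4,162),(269,173.1)),("rim",(232.2,192.9),(267.8,196.2)),("handle",(249.3,170.1),(236.6,217.5)),("jar",(359.6,258),(222.6,149))]:
    X,e=tri([(S,u),(D,v)]);print(n,X.round(1),e)
for n,u in [("hl",(173.4,180)),("hr->",(213,231.6)),("fl",(282,205.8)),("fr",(229.5,159.6))]: print(n,plane(S,u,70.5).round(1))
for n,u in [("fl",(230,198)),("hl",(291.5,198))]: print(n,plane(D,u,70.5).round(1))
print("tab",plane(D,(239.9,245),98.5).round(1))
print("jar planes",plane(S,(359.6,258),85).round(1),plane(D,(222.6,149),85).round(1))
print("rim pts",plane(S,(345.2,256.5),85),plane(S,(373.4,260.4),85))
E
python3 m.py
```

```text
tip [590.9 -43.1 225.1] [1.2, 1.2]
rim [591.8 -41.4 124.7] [0.7, 0.7]
handle [ 480.8 -124.6  112.8] [0.9, 0.9]
jar [449.5 316.2  79.5] [1.8, 1.8]
hl [ 668.7 -270.5   70.5]
hr-> [688.4  13.3  70.5]
fl [471.2  30.5  70.5]
fr [ 464.5 -269.5   70.5]
fl [466.6  19.7  70.5]
hl [685.5   4.2  70.5]
tab [ 485.1 -231.6   98.5]
jar planes [451.8 319.9  85. ] [450.8 306.5  85. ]
rim pts [476.77720932 296.03090985  85.        ] [430.5491032  344.95919805  85.        ]
```

```bash
cat >> h.py <<'E'
def go(X,yaw,st=None):
    """tool-axes shift/800 and turn/30deg to reach X pointing down with tool x at world yaw"""
    st=st or get_state();R0=rotm(st["tool_rot"])
    R1=Ro.from_matrix(np.array([[np.cos(yaw),np.sin(yaw),0],[np.sin(yaw),-np.cos(yaw),0],[0,0,-1]]))
    w=np.degrees((R0.inv()*R1).as_rotvec())/30
    print("shift",rel(st,X).round(4),"turn",w.round(4),"t",round(st["time_s"],2))
E
python3 - <<'E'
from h import *
go([591.5,-42,300],-.06)
S=cam("scene");D=cam("side")
print(tri([(S,(320,218)),(D,(227.5,159))]))
E
```

```text
shift [ 0.6661 -0.4872 -0.0623] turn [-3.400e-03  1.000e-04  8.456e-01] t 0.1
(array([465.11946574, 182.78584683, 124.29080457]), [1.2, 1.2])
```

>>> play_rows([
  [[0.666,-0.487,-0.062,-0.003,0,0.846,0],[0.666,-0.487,-0.062,-0.003,0,0.846,0],[0.666,-0.487,-0.062,-0.003,0,0.846,0],[0.666,-0.487,-0.062,-0.003,0,0.846,0],[0.666,-0.487,-0.062,-0.003,0,0.846,0],[0.666,-0.487,-0.062,-0.003,0,0.846,0],[0.666,-0.487,-0.062,-0.003,0,0.846,0],[0.666,-0.487,-0.062,-0.003,0,0.846,0],[0.666,-0.487,-0.062,-0.003,0,0.846,0],[0.666,-0.487,-0.062,-0.003,0,0.846,0]],
], grip_force=30)

```text
time_s: 1.35
eef_pos: [572.7, -71.8, 297.0]
tool_rot: [0.001, 1.0, -0.03, -0.0]
wrist_force: [1.2, -0.7, 0.6]
width: 0.501
gripper_force: 0.0
```

Run:
```python
from h import *
st=get_state();w=capture("wrist");np.save("w1.npy",w);cv2.imwrite("pics/w1.png",w[:,:,::-1])
np.save("w1q.npy",np.r_[st["eef_pos"],st["tool_rot"]])
c=cam("wrist",st)
for X in ([591,-43,225],[592,-41,125],[481,-124.6,112.5],[485,-231,98.5]): print(proj(c,X).round(0))
go([591.5,-42,300],-.06)
```

```text
[206. 188.]
[220. 159.]
[307. 254.]
[400. 240.]
shift [ 0.0187 -0.0311 -0.0028] turn [-0.0047 -0.0055  0.0109] t 1.4
```

View pics/w1.png

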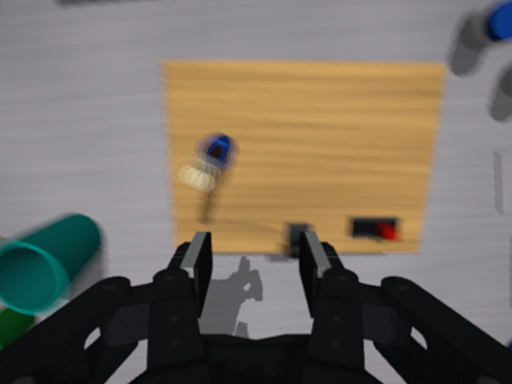

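Wrist view: bristles at (200,177), holder mouth (219,150), handle (297,240), red tab (390,233). That is about 9 px above the prediction, but the arm may still have been moving. I'll go over the brush, settle and check again.

>>> play_rows([
  [[0.019,-0.031,-0.003,-0.005,-0.005,0.011,0],[0.019,-0.031,-0.003,-0.005,-0.005,0.011,0],[0.019,-0.031,-0.003,-0.005,-0.005,0.011,0],[0.019,-0.031,-0.003,-0.005,-0.005,0.011,0]],
])

```text
time_s: 1.9
eef_pos: [588.2, -50.9, 299.3]
tool_rot: [0.002, 0.999, -0.034, -0.001]
wrist_force: [-0.5, 0.1, -0.6]
width: 0.5
gripper_force: 0.0
```

Run:
```python
from h import *
st=get_state();w=capture("wrist");cv2.imwrite("pics/w2.png",w[:,:,::-1])
print(st["eef_pos"],st["tool_rot"].round(4),abs(st["qvel"]).max(),st["wrist_force"])
c=cam("wrist",st)
for X in ([591,-43,225],[592,-41,125],[481,-124.6,112.5],[485,-231,98.5]): print(proj(c,X).round(0))
hsv=cv2.cvtColor(w,cv2.COLOR_RGB2HSV)
for n,lo,hi in(("blue",(110,120,40),(130,255,255)),("red",(0,170,90),(6,255,255))):
    m=cv2.inRange(hsv,lo,hi);k,_,s,ce=cv2.connectedComponentsWithStats(m)
    for i in range(1,k):
        if s[i,4]>40: print(n,s[i],ce[i].round(1))
```

```text
[588.22412209 -50.86305246 299.27783615] [ 0.0021  0.9994 -0.0336 -0.0015] 0.0015623986417829907 [-0.54717628  0.10124662 -0.57038582]
[240. 208.]
[242. 173.]
[326. 264.]
[416. 248.]
blue [502  22  10  34 149] [507.3  37.9]
blue [230 149  29  34 328] [245.1 163.2]
red [400 235  20  16 194] [410.8 242.8]
```

View pics/w2.png

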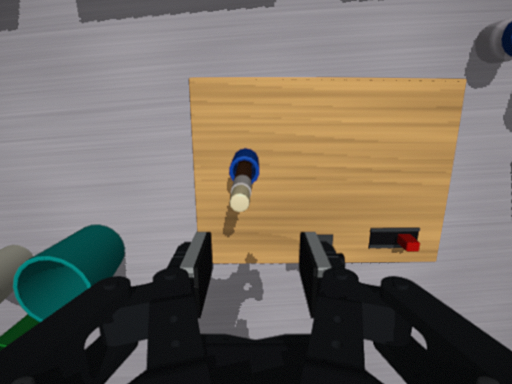

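At rest: bristle tip centre (240,202), holder rim centre about (245,169), and tab top near (413,246). I'll combine the three views.

```bash
cat > m2.py <<'E'
from h import *
S=cam("scene");D=cam("side")
W=cam("wrist",dict(eef_pos=np.array([588.22,-50.86,299.28]),tool_rot=np.array([.0021,.9994,-.0336,-.0015])))
print("tip3",tri([(S,(230.4,162)),(D,(269,173.1)),(W,(240,202))]))
print("rim3",tri([(S,(232.2,192.9)),(D,(267.8,196.2)),(W,(245,168.5))]))
print("tab2",tri([(D,(239.9,245)),(W,(413,246))]))
print("wrist planes tip,rim,tab",plane(W,(240,202),224.5),plane(W,(245,168.5),125.5),plane(W,(413,246),98.5))
for u in((190,78),(464,79),(437,262)): print("lid corner",plane(W,u,70.5).round(1))
E
python3 m2.py; python3 -c "
from h import *
go([593,-42,250],-.06);go([593,-42,178],-.06)"
```

```text
tip3 (array([592.28475879, -42.71507688, 224.62855614]), [2.5, 0.4, 2.5])
rim3 (array([593.14577749, -42.40027262, 124.41277388]), [2.3, 0.9, 3.2])
tab2 (array([ 485.78594876, -228.69915441,   94.87777621]), [0.6, 0.6])
wrist planes tip,rim,tab [594.87756861 -43.03781016 224.5       ] [596.30691033 -43.90322247 125.5       ] [ 488.27674212 -226.91033216   98.5       ]
lid corner [686.    9.1  70.5]
lid corner [ 667.5 -284.1   70.5]
lid corner [ 448.8 -274.5   70.5]
shift [ 0.0053 -0.0117  0.0617] turn [ 0.008   0.0048 -0.0139] t 1.95
shift [ 0.0055 -0.012   0.1517] turn [ 0.008   0.0048 -0.0139] t 1.95
```

>>> play_rows([
  [[0.0065,-0.011,0.0,0.008,0.005,-0.014,0],[0.0065,-0.011,0.0,0.008,0.005,-0.014,0],[0.0065,-0.011,0.05,0.008,0.005,-0.014,0],[0.0065,-0.011,0.1,0.008,0.005,-0.014,0],[0.0065,-0.011,0.13,0.008,0.005,-0.014,0],[0.0065,-0.011,0.15,0.008,0.005,-0.014,0],[0.0065,-0.011,0.15,0.008,0.005,-0.014,0],[0.0065,-0.011,0.15,0.008,0.005,-0.014,0]],
])

```text
time_s: 2.95
eef_pos: [595.0, -42.2, 180.8]
tool_rot: [0.0, 1.0, -0.029, 0.001]
wrist_force: [0.3, 0.8, 0.8]
width: 0.5
gripper_force: 0.0
```

Run:
```python
from h import *
st=get_state();print(st["eef_pos"],st["wrist_force"]);w=capture("wrist");cv2.imwrite("pics/w3.png",w[:,:,::-1])
```

```text
[595.01370314 -42.19995221 180.8100172 ] [0.29732276 0.81835528 0.80650026]
```

View pics/w3.png

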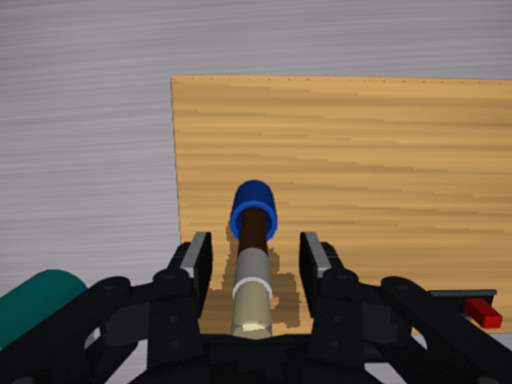

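The brush stands midway between the pads (column 255), with the grasp near the ferrule. Close, then lift.

>>> play_rows([
  [[0,0,0,0,0,0,-1],[0,0,0,0,0,0,-1],[0,0,0,0,0,0,-1],[0,0,0,0,0,0,-1],[0,0,-0.03,0,0,0,-1],[0,0,-0.08,0,0,0,-1],[0,0,-0.15,0,0,0,-1],[0,0,-0.2,0,0,0,-1],[0,0,-0.2,0,0,0,-1],[0,0,-0.2,0,0,0,-1]],
], grip_force=30)

```text
time_s: 4.25
eef_pos: [593.5, -41.9, 337.8]
tool_rot: [-0.0, 1.0, -0.029, -0.001]
wrist_force: [-0.2, -0.2, -1.2]
width: 0.167
gripper_force: 29.3
```

Run:
```python
from h import *
st=get_state();print(st["wrist_force"],st["eef_pos"]);a=capture("scene");b=capture("side");
S=cam("scene");D=cam("side");out=[]
for im,c in((a,S),(b,D)):
    u,v=proj(c,st["eef_pos"]-[0,0,60]).astype(int);x,y=u-60,v-45
    print(x,y);out.append(cv2.resize(im[max(y,0):y+90,x:x+120],(400,300)))
J=[(a,(320,225)),(b,(180,110))]
cv2.imwrite("pics/l.png",np.hstack(out)[:,:,::-1])
go([451,313,335],1.51);go([451,313,335],-.06)
```

```text
[-0.22531849 -0.21111898 -1.16014254] [593.54177465 -41.90890996 337.79061839]
168 100
210 114
shift [-0.2036 -0.4324  0.0034] turn [-0.0069  0.0045 -2.996 ] t 4.35
shift [-0.2036 -0.4324  0.0034] turn [-0.0016  0.0073  0.0025] t 4.35
```

View pics/l.png

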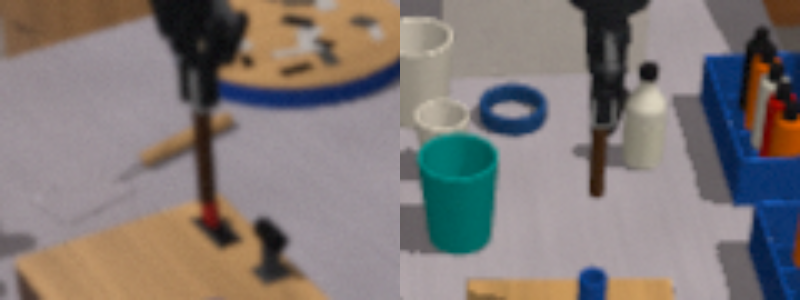

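Brush held upright in the gripper and clear of the holder (foot at about z 232). Now over the jar.

>>> play_rows([
  [[-0.204,-0.432,0.0,0,0.007,0,-1],[-0.204,-0.432,0.0,0,0.007,0,-1],[-0.204,-0.432,0.0,0,0.007,0,-1],[-0.204,-0.432,0.0,0,0.007,0,-1],[-0.204,-0.432,0.0,0,0.007,0,-1],[-0.204,-0.432,0.0,0,0.007,0,-1],[-0.204,-0.432,0.0,0,0.007,0,-1],[-0.204,-0.432,0.0,0,0.007,0,-1],[-0.204,-0.432,0.0,0,0.007,0,-1],[-0.204,-0.432,0.0,0,0.007,0,-1]],
])

```text
time_s: 5.6
eef_pos: [452.1, 311.4, 339.2]
tool_rot: [0.0, 1.0, -0.03, 0.002]
wrist_force: [0.3, -0.3, -0.1]
width: 0.163
gripper_force: 29.5
```

Run:
```python
from h import *
st=get_state();w=capture("wrist");cv2.imwrite("pics/w4.png",w[:,:,::-1])
print(st["eef_pos"],st["tool_rot"].round(4),abs(st["qvel"]).max(),proj(cam("wrist",st),[451,313,85]))
np.save("w4q.npy",np.r_[st["eef_pos"],st["tool_rot"]])
```

```text
[452.06803261 311.43119221 339.18355174] [ 2.000e-04  9.995e-01 -3.040e-02  1.800e-03] 0.0033855921461706344 [252.55458324 163.13490754]
```

View pics/w4.png

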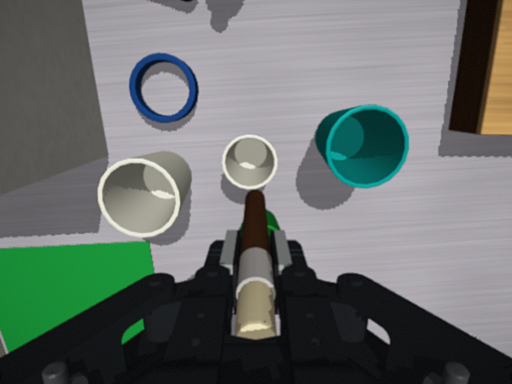

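Small white jar rim centred at (249.5,162), with the brush foot at (256,193). Both are close to prediction.

Run:
```python
from h import *
q=np.load("w4q.npy");W=cam("wrist",dict(eef_pos=q[:3],tool_rot=q[3:]));S=cam("scene");D=cam("side")
print(plane(W,(249.5,162),85),tri([(W,(249.5,162)),(S,(359.6,258)),(D,(222.6,148.7))]))
print(plane(W,(222,162),85),plane(W,(277,162),85))
print("foot",plane(W,(256,193),233))
X=[453,314.5,112];go(X,-.06)
```

```text
[452.61295588 316.6070872   85.        ] (array([450.54007289, 316.8657309 ,  80.41780435]), [1.2, 2.0, 1.0])
[454.61991512 349.86662365  85.        ] [450.62654016 283.34989255  85.        ]
foot [455.64523177 309.10981305 233.        ]
shift [-1.000e-04 -3.800e-03  2.841e-01] turn [ 0.0003 -0.0074 -0.0011] t 5.65
```

>>> play_rows([
  [[-0.001,-0.006,0.0,0,0,0,-1],[-0.001,-0.006,0.07,0,0,0,-1],[-0.001,-0.006,0.14,0,0,0,-1],[-0.001,-0.006,0.2,0,0,0,-1],[-0.001,-0.006,0.25,0,0,0,-1],[-0.001,-0.006,0.275,0,0,0,-1],[-0.001,-0.006,0.28,0,0,0,-1],[-0.001,-0.006,0.28,0,0,0,-1]],
])

```text
time_s: 6.65
eef_pos: [452.4, 317.6, 116.1]
tool_rot: [-0.0, 1.0, -0.029, 0.002]
wrist_force: [0.6, 0.8, 0.1]
width: 0.166
gripper_force: 29.5
```

>>> play_rows([
  [[0,0,0.003,0,0,0,-1],[0,0,0.005,0,0,0,-1],[0,0,0.005,0,0,0,-1]],
])

```text
time_s: 7.02
eef_pos: [451.9, 317.4, 111.7]
tool_rot: [-0.0, 1.0, -0.029, 0.002]
wrist_force: [0.4, -0.2, 0.0]
width: 0.166
gripper_force: 29.5
```

Foot is within 1–2 mm of the floor. Release gently, then rise.

>>> play_rows([
  [[0,0,0.001,0,0,0,-0.5],[0,0,0.001,0,0,0,-0.3],[0,0,0.001,0,0,0,-0.1],[0,0,0.001,0,0,0,0],[0,0,0.001,0,0,0,0],[0,0,-0.03,0,0,0,0],[0,0,-0.1,0,0,0,0],[0,0,-0.17,0,0,0,0],[0,0,-0.22,0,0,0,0],[0,0,-0.22,0,0,0,0]],
])

```text
time_s: 8.28
eef_pos: [452.9, 318.2, 292.0]
tool_rot: [-0.002, 1.0, -0.029, 0.006]
wrist_force: [-0.9, 0.9, -0.6]
width: 0.499
gripper_force: 0.0
```

Run:
```python
from h import *
a=capture("scene");b=capture("side");st=get_state();print(st["eef_pos"],st["tool_rot"])
cv2.imwrite("pics/j.png",np.hstack([cv2.resize(a[195:315,310:470],(400,300)),cv2.resize(b[90:210,150:310],(400,300))])[:,:,::-1])
# handle from case fit: refined with lid corners & tab
import numpy as np
yaw=-.063;R=np.array([[np.cos(yaw),-np.sin(yaw)],[np.sin(yaw),np.cos(yaw)]])
P=[((20,90),(593.5,-42.8)),((-85,0),(480.8,-124.6)),((-75,-103),(487,-229))]
C=[np.array(m)-R@np.array(p) for p,m in P];print(C);c=np.mean(C,0);print("case",c,"handle",c+R@[-85,0],"tab",c+R@[-75,-103])
h=c+R@[-85,0];go([*h,260],-.063);
```

```text
[450.91487267 317.28456293 286.98068947] [ 1.24380009e-04  9.99569381e-01 -2.92870304e-02  1.81852991e-03]
[array([ 567.87342684, -131.36228739]), array([ 565.63137328, -129.95145837]), array([ 568.3359201 , -130.92621094])]
case [ 567.28024007 -130.74665223] handle [ 482.44886679 -125.39519386] tab [ 485.94431997 -228.8204413 ]
shift [0.0716 0.5501 0.0341] turn [ 0.0003 -0.007   0.0084] t 8.38
```

View pics/j.png

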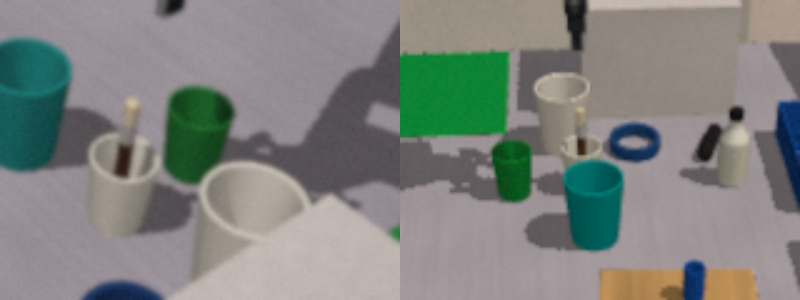

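The brush stands in the small white jar, with its bristles above the rim in both views. Next, over the handle.

>>> play_rows([
  [[0.072,0.55,0.03,0,-0.007,0.008,0.9],[0.072,0.55,0.03,0,-0.007,0.008,0.9],[0.072,0.55,0.03,0,-0.007,0.008,0.9],[0.072,0.55,0.03,0,-0.007,0.008,0.9],[0.072,0.55,0.03,0,-0.007,0.008,0.9],[0.072,0.55,0.03,0,-0.007,0.008,0.9],[0.072,0.55,0.03,0,-0.007,0.008,0.9],[0.072,0.55,0.03,0,-0.007,0.008,0.9],[0.072,0.55,0.03,0,-0.007,0.008,0.9],[0.072,0.55,0.03,0,-0.007,0.008,0.9]],
])

```text
time_s: 9.62
eef_pos: [482.7, -123.8, 262.8]
tool_rot: [-0.0, 1.0, -0.03, -0.0]
wrist_force: [0.3, -0.2, -0.2]
width: 0.949
gripper_force: 0.0
```

Run:
```python
from h import *
st=get_state();w=capture("wrist");cv2.imwrite("pics/w5.png",w[:,:,::-1]);W=cam("wrist",st)
print(st["eef_pos"],st["tool_rot"].round(4),abs(st["qvel"]).max())
u=proj(W,[482.4,-125.4,112.5]);print("pred handle",u)
u=u.astype(int);x0,y0=u[0]-45,u[1]-40
r=w[y0:y0+80,x0:x0+90];m=(r.max(2)<75).astype(np.uint8)
k,_,s,ce=cv2.connectedComponentsWithStats(m)
for i in range(1,k):
    if s[i,4]>40: print(s[i]+[x0,y0,0,0,0],ce[i]+[x0,y0])
for row in m[::3,::2]: print("".join(".#"[v] for v in row))
hs=cv2.inRange(cv2.cvtColor(w,cv2.COLOR_RGB2HSV),(0,170,90),(6,255,255));k,_,s,ce=cv2.connectedComponentsWithStats(hs)
print([(s[i],ce[i].round(1)) for i in range(1,k) if s[i,4]>40],proj(W,[486,-229,98.5]))
go([482.4,-125.4,113],-.063)
```

```text
[ 482.69842901 -123.7701246   262.84619855] [-5.000e-04  9.995e-01 -3.050e-02 -5.000e-04] 0.009808226908747908
pred handle [255.48327187 182.80779377]
[ 236  158   39   36 1207] [255.37945319 176.47307374]
.............................................
.............................................
.............................................
.............................................
.............................................
.............................................
................##############...............
................##############...............
................##############...............
................##############...............
..............##################.............
..............###################............
..............###################............
..............###################............
.............####################............
.............####################............
..............###################............
...................#...#####.................
.............................................
.............................................
.............................................
.............................................
.............................................
.............................................
.............................................
.............................................
.............................................
[(array([353, 158,  19,  16, 232], dtype=int32), array([362.9, 166.2]))] [366.12625326 168.92896403]
shift [-0.0004  0.0023  0.1877] turn [-0.0012  0.0007  0.0046] t 9.68
```

The handle bar mask centre (255.5, ~181) matches prediction within 2 mm. Descend and pinch.

>>> play_rows([
  [[0.001,0.001,0.0,0,0,0,0.9],[0.001,0.001,0.06,0,0,0,0.9],[0.001,0.001,0.12,0,0,0,0.9],[0.001,0.001,0.165,0,0,0,0.9],[0.001,0.001,0.186,0,0,0,0.9],[0.001,0.001,0.186,0,0,0,0.9],[0.001,0.001,0.186,0,0,0,0.9]],
])

```text
time_s: 10.55
eef_pos: [485.0, -126.5, 116.6]
tool_rot: [0.001, 1.0, -0.031, 0.002]
wrist_force: [0.1, 0.8, 0.6]
width: 0.948
gripper_force: 0.0
```

>>> play_rows([
  [[0,0,0,0,0,0,-1],[0,0,0,0,0,0,-1],[0,0,0,0,0,0,-1],[0,0,0,0,0,0,-1],[0,0,0,0,0,0,-1],[0,0,0,0,0,0,-1]],
], grip_force=60)

```text
time_s: 11.3
eef_pos: [484.3, -124.1, 116.1]
tool_rot: [-0.002, 0.999, -0.032, 0.0]
wrist_force: [-1.4, 9.6, 10.3]
width: 0.386
gripper_force: 60.7
```

>>> play_rows([
  [[0,-0.003,-0.003,0,0,0,-1],[0,-0.003,-0.006,0,0,0,-1],[0,-0.003,-0.008,0,0,0,-1],[0,-0.003,-0.008,0,0,0,-1]],
])

```text
time_s: 11.8
eef_pos: [485.4, -124.1, 120.6]
tool_rot: [0.0, 0.999, -0.032, 0.003]
wrist_force: [13.5, -2.3, -13.4]
width: 0.385
gripper_force: 62.0
```

>>> play_rows([
  [[0,0,-0.004,0,0,0,-1],[0,0,-0.004,0,0,0,-1],[0,0,-0.004,0,0,0,-1]],
])

```text
time_s: 12.18
eef_pos: [485.2, -124.0, 121.2]
tool_rot: [0.001, 0.999, -0.032, 0.003]
wrist_force: [22.5, -5.9, -31.5]
width: 0.382
gripper_force: 64.6
```

It stands firm: 31 N with no further rise, so the lid is caught. Lower it, let go, and rise.

>>> play_rows([
  [[0,0,0.004,0,0,0,-1],[0,0,0.009,0,0,0,-1],[0,0,0.011,0,0,0,-1],[0,0,0.011,0,0,0,0.6],[0,0,0.011,0,0,0,0.6],[0,0,0.011,0,0,0,0.6],[0,0,0.011,0,0,0,0.6],[0,0,-0.04,0,0,0,0.6],[0,0,-0.06,0,0,0,0.6],[0,0,-0.06,0,0,0,0.6]],
], grip_force=40)

```text
time_s: 13.42
eef_pos: [484.7, -124.1, 173.6]
tool_rot: [0.001, 1.0, -0.031, 0.002]
wrist_force: [-0.6, 0.4, -1.3]
width: 0.8
gripper_force: 0.0
```

Run:
```python
from h import *
st=get_state();w=capture("wrist");W=cam("wrist",st)
print(st["eef_pos"],st["wrist_force"],st["width"])
hs=cv2.inRange(cv2.cvtColor(w,cv2.COLOR_RGB2HSV),(0,170,90),(6,255,255));k,_,s,ce=cv2.connectedComponentsWithStats(hs)
print([(s[i],ce[i].round(1)) for i in range(1,k) if s[i,4]>40],proj(W,[486,-229,98.5]))
for z in (86,98.5):print([plane(W,ce[i],z).round(1) for i in range(1,k) if s[i,4]>40])
go([486.5,-229,150],-.063);go([486.5,-229,94],-.063)
```

```text
[ 484.67679878 -124.06103356  173.56512531] [-0.60899224  0.37155296 -1.29302645] 0.8003576473510288
[(array([385, 183,  33,  24, 505], dtype=int32), array([403.7, 194.8]))] [410.33298991 199.87301647]
[array([ 485.8, -230.2,   86. ])]
[array([ 489.8, -224.2,   98.5])]
shift [0.0116 0.1312 0.0278] turn [ 0.0001 -0.0011  0.0004] t 13.47
shift [0.0115 0.1312 0.0978] turn [ 0.0001 -0.0011  0.0004] t 13.47
```

>>> play_rows([
  [[0.013,0.13,0.0,0,0,0,0],[0.013,0.13,0.0,0,0,0,0],[0.013,0.13,0.0,0,0,0,0],[0.013,0.13,0.0,0,0,0,0],[0.013,0.13,0.0,0,0,0,0]],
])

```text
time_s: 14.1
eef_pos: [487.4, -226.8, 171.6]
tool_rot: [-0.001, 1.0, -0.031, -0.0]
wrist_force: [-0.1, -0.0, -0.4]
width: 0.499
gripper_force: 0.0
```

Run:
```python
from h import *
st=get_state();w=capture("wrist");W=cam("wrist",st)
cv2.imwrite("pics/t.png",w[:,:,::-1])
print(st["eef_pos"],st["wrist_force"],st["width"])
hs=cv2.inRange(cv2.cvtColor(w,cv2.COLOR_RGB2HSV),(0,150,60),(8,255,255));k,_,s,ce=cv2.connectedComponentsWithStats(hs)
print([(s[i],ce[i].round(1)) for i in range(1,k) if s[i,4]>40],proj(W,[487.5,-228,98.5]))
go([487.5,-228,94],-.063)
```

```text
[ 487.42575223 -226.75158917  171.60202117] [-0.08052967 -0.00609741 -0.40421682] 0.49872382067950943
[(array([242, 194,  25,  27, 620], dtype=int32), array([253.9, 207. ]))] [255.01969587 211.5959448 ]
shift [0.     0.0015 0.0974] turn [-0.0014  0.0008  0.003 ] t 14.15
```

View pics/t.png

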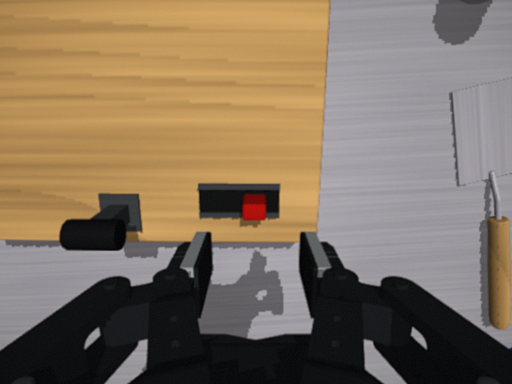

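The tab (254,207) is centred between the pads (column 255). Descend and pinch it.

>>> play_rows([
  [[0.001,0,0.04,0,0,0,0],[0.001,0,0.075,0,0,0,0],[0.001,0,0.093,0,0,0,0],[0.001,0,0.094,0,0,0,0],[0.001,0,0.094,0,0,0,-1],[0.001,0,0.094,0,0,0,-1],[0.001,0,0.094,0,0,0,-1],[0.001,0,0.094,0,0,0,-1],[0.001,0,0.094,0,0,0,-1]],
], grip_force=40)

```text
time_s: 15.28
eef_pos: [489.4, -228.6, 98.6]
tool_rot: [0.0, 1.0, -0.031, 0.001]
wrist_force: [-0.1, 2.7, 6.5]
width: 0.18
gripper_force: 41.2
```

>>> play_rows([
  [[0,-0.008,0,0,0,0,-1],[0,-0.016,0,0,0,0,-1],[0,-0.024,0,0,0,0,-1],[0,-0.03,0,0,0,0,-1],[0,-0.034,0,0,0,0,-1],[0,-0.036,0,0,0,0,-1],[0,-0.036,0,0,0,0,-1]],
])

```text
time_s: 16.15
eef_pos: [491.2, -200.5, 98.6]
tool_rot: [0.001, 1.0, -0.031, 0.001]
wrist_force: [-0.9, -2.6, 5.7]
width: 0.18
gripper_force: 41.2
```

Moved 28 mm. Push a bit more to reach the stop.

>>> play_rows([
  [[0,-0.003,0,0,0,0,-1],[0,-0.005,0,0,0,0,-1],[0,-0.005,0,0,0,0,-1]],
])

```text
time_s: 16.52
eef_pos: [491.3, -200.1, 98.7]
tool_rot: [0.005, 1.0, -0.031, 0.001]
wrist_force: [-4.0, -16.9, -0.3]
width: 0.17
gripper_force: 40.7
```

At the stop (17 N against it). Ease off, let go, rise, and check the tab.

>>> play_rows([
  [[0,0.003,0,0,0,0,-1],[0,0.004,0,0,0,0,-0.2],[0,0.004,0,0,0,0,-0.1],[0,0.004,0,0,0,0,-0.1],[0,0.004,-0.03,0,0,0,-0.1],[0,0.004,-0.08,0,0,0,0],[0,0.004,-0.1,0,0,0,0.6],[0,0.004,-0.1,0,0,0,0.6],[0,0.004,-0.1,0,0,0,0.6]],
])

```text
time_s: 17.65
eef_pos: [489.6, -198.0, 175.5]
tool_rot: [-0.001, 1.0, -0.031, -0.001]
wrist_force: [-0.3, 0.2, -0.6]
width: 0.801
gripper_force: 0.0
```

Run:
```python
from h import *
st=get_state();w=capture("wrist");W=cam("wrist",st)
print(st["eef_pos"],st["wrist_force"],st["width"])
hs=cv2.inRange(cv2.cvtColor(w,cv2.COLOR_RGB2HSV),(0,150,60),(8,255,255));k,_,s,ce=cv2.connectedComponentsWithStats(hs)
print([(s[i],ce[i].round(1),plane(W,ce[i],95).round(1)) for i in range(1,k) if s[i,4]>40])
go([484.5,-125,170],-.063);go([484.5,-125,114],-.063)
```

```text
[ 489.6014895  -198.03438029  175.52456468] [-0.34496587  0.17194955 -0.61262388] 0.8012356888303821
[(array([247, 193,  25,  26, 584], dtype=int32), array([259. , 205.7]), array([ 491. , -202.1,   95. ]))]
shift [-0.012  -0.0906  0.0069] turn [-0.0034  0.0046  0.0004] t 17.7
shift [-0.0118 -0.0905  0.0769] turn [-0.0034  0.0046  0.0004] t 17.7
```

The tab may have been dragged back 2–3 mm as I eased off. I'll push it again to the stop and release it there without easing.

>>> play_rows([
  [[0,0.002,0.0,0,0,0,0],[0,0.002,0.03,0,0,0,0],[0,0.002,0.07,0,0,0,0],[0,0.002,0.097,0,0,0,0],[0,0.002,0.1,0,0,0,0],[0,0.002,0.1,0,0,0,-1],[0,0.002,0.1,0,0,0,-1],[0,0.002,0.1,0,0,0,-1],[0,0.002,0.1,0,0,0,-1],[0,0.002,0.1,0,0,0,-1]],
])

```text
time_s: 18.95
eef_pos: [491.0, -200.7, 98.3]
tool_rot: [0.0, 1.0, -0.031, 0.001]
wrist_force: [-0.7, 0.4, 6.0]
width: 0.176
gripper_force: 41.6
```

>>> play_rows([
  [[0,-0.003,0,0,0,0,-1],[0,-0.006,0,0,0,0,-1],[0,-0.006,0,0,0,0,-1]],
])

```text
time_s: 19.32
eef_pos: [491.0, -200.0, 98.4]
tool_rot: [0.005, 1.0, -0.031, 0.001]
wrist_force: [-3.6, -17.7, -1.2]
width: 0.177
gripper_force: 41.0
```

It was already at the stop. Release and rise.

>>> play_rows([
  [[0,0.002,0,0,0,0,-0.2],[0,0.002,0,0,0,0,0],[0,0.002,0,0,0,0,0],[0,0.002,-0.03,0,0,0,0],[0,0.002,-0.08,0,0,0,0],[0,0.002,-0.1,0,0,0,0.6],[0,-0.092,-0.1,0,0,0,0.6],[0,-0.092,-0.1,0,0,0,0.6],[0,-0.092,-0.1,0,0,0,0.6],[0,-0.092,-0.1,0,0,0,0.6]],
])

```text
time_s: 20.58
eef_pos: [495.2, -122.7, 176.9]
tool_rot: [0.0, 0.999, -0.032, -0.0]
wrist_force: [0.3, -0.0, 0.4]
width: 0.802
gripper_force: 0.0
```

Run:
```python
from h import *
st=get_state();print(st["eef_pos"],st["width"]);go([484,-124.5,114],-.063)
```

```text
[ 495.17536128 -122.72348144  176.87254287] 0.8016364057529883
shift [-0.0138  0.0031  0.0786] turn [ 0.0001  0.0003 -0.0008] t 20.57
```

>>> play_rows([
  [[-0.0135,0.002,0.0,0,0,0,0.6],[-0.0135,0.002,0.04,0,0,0,0.6],[-0.0135,0.002,0.07,0,0,0,0.6],[-0.0135,0.002,0.079,0,0,0,0.6],[-0.0135,0.002,0.079,0,0,0,0.6],[-0.0135,0.002,0.079,0,0,0,-1],[-0.0135,0.002,0.079,0,0,0,-1],[-0.0135,0.002,0.079,0,0,0,-1],[-0.0135,0.002,0.079,0,0,0,-1],[-0.0135,0.002,0.079,0,0,0,-1]],
], grip_force=60)

```text
time_s: 21.82
eef_pos: [485.0, -124.0, 115.4]
tool_rot: [0.001, 1.0, -0.031, 0.001]
wrist_force: [-4.0, -3.9, 6.1]
width: 0.389
gripper_force: 60.3
```

>>> play_rows([
  [[0,0,-0.004,0,0,0,-1],[0,0,-0.008,0,0,0,-1],[0,0,-0.012,0,0,0,-1],[0,0,-0.012,0,0,0,-1]],
])

```text
time_s: 22.32
eef_pos: [487.3, -124.2, 124.5]
tool_rot: [0.002, 0.999, -0.032, 0.005]
wrist_force: [12.8, -5.7, -9.3]
width: 0.384
gripper_force: 60.6
```

The lid rose 9 mm with little force, so it's free. Now follow the arc.

>>> play_rows([
  [[0.004,0,-0.003,0,0,0,-1],[0.008,0,-0.013,0,0,0,-1],[0.011,0,-0.021,0,0,0,-1],[0.015,0,-0.029,0,0,0,-1],[0.02,0,-0.039,0,0,0,-1],[0.025,0,-0.049,0,0,0,-1],[0.031,0,-0.0585,0,0,0,-1],[0.037,0,-0.0675,0,0,0,-1],[0.037,0,-0.0675,0,0,0,-1]],
])

```text
time_s: 23.45
eef_pos: [513.6, -125.8, 176.8]
tool_rot: [0.001, 1.0, -0.031, -0.0]
wrist_force: [2.0, -8.7, -7.6]
width: 0.384
gripper_force: 60.4
```

>>> play_rows([
  [[0.0065,0.0005,-0.009,0,0,0,-1],[0.0135,0.001,-0.0174,0,0,0,-1],[0.0207,0.001,-0.0256,0,0,0,-1],[0.0282,0.001,-0.0336,0,0,0,-1],[0.0362,0.001,-0.0412,0,0,0,-1],[0.0445,0.001,-0.0485,0,0,0,-1],[0.053,0.001,-0.0555,0,0,0,-1],[0.062,0.001,-0.062,0,0,0,-1],[0.071,0.001,-0.068,0,0,0,-1],[0.0805,0.001,-0.074,0,0,0,-1]],
])

```text
time_s: 24.7
eef_pos: [576.6, -130.0, 234.7]
tool_rot: [0.0, 1.0, -0.031, -0.003]
wrist_force: [0.8, -5.7, -8.9]
width: 0.386
gripper_force: 60.2
```

>>> play_rows([
  [[0,0,0,0,0,0,-1],[0,0,0,0,0,0,-1],[0,0,0,0,0,0,-1],[0,0,0,0,0,0,-1]],
])

```text
time_s: 25.2
eef_pos: [576.6, -129.9, 234.6]
tool_rot: [0.0, 1.0, -0.031, -0.002]
wrist_force: [-0.8, -5.7, -6.9]
width: 0.383
gripper_force: 61.7
```

```bash
python3 -c "
from cell import *
print(finish_job())"
```

```text
the job is handed in; nothing more can be done
None
```

I handed the job in at about 25 s: the brush stands in the small white jar, the lid was caught so I slid the red tab to its far end, and the arm is holding the freed lid open at about 44°.

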